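# Dump the guide rod from the tipping cup

## Task

Two identical spring-loaded tipping cups stand on the bench, one holding a grey steel guide rod, the other a wooden slat. Press the crank bar of the cup that holds the guide rod down past its latch, as far as it goes, so that the rod rolls out into the wooden tray under it, then let go so that the cup swings back level. Do not touch the rod itself, and leave the cup with the slat alone.

Things in the scene. Friction and masses are not known exactly. Their poses are not given: they have to be found in the camera images.
- rod_cup (a joint): tip (rad) of the dark steel cup holding the guide rod: 0 = level, latched; grows as it tips toward its tray; stop at 1.3; the rod rolls out from ab0.9 on. Its bar takes about 9 N to start past the latch, about 4 N near the stop; a spring swings it back to 0 on release. Cup 66x140 mm plus a flared lip, open above; axle level, 125 mm over the bench, along the tray frame's y.
- rod_bar (a point): centre of the black rubber press bar (18 mm diameter, 44 mm long, along the tray frame's y) on the crank beside the rod's cup, 85 mm from the axle. At tip q it stands 0.61 - q rad above level on the tray side of the axle: about 174 mm over the bench at the start, 71 mm at the stop, along an arc about the axle. Nothing stands under it.
- rod_tray (a point): centre of the inner floor of the fixed wooden tray under the rod's cup, 16 mm over the bench; inside 178 mm along x, 138 mm along y, walls up to 60 mm over the bench. x points level toward the cup's axle, which lies 83 mm along +x from this point; y along the axle; z up. The press bar's centre lies at y = -120 mm in this frame.
- guide_rod: grey steel rod, 9 mm diameter, 117 mm long (along its y axis), lying across the cup along the axle; origin at the middle of its length on its surface.
- slat_cup (a joint): tip in rad of the other, identical cup, on its own stand, which holds a light wooden slat of 20x120x8 mm; 0 = level. It must stay level.

How it is judged (in metres and radians):
On the way:
1. the rod's cup is tipped past its latch, by more than 0.95 rad (value of joint rod_cup above 0.95 rad), for 0.1 s.
At the end, for the whole second after the job is handed in: The guide rod lies at rest inside the catch tray of its cup, that cup is back level (within 0.08 rad), and the cup with the slat is level (x of guide_rod in the frame of rod_tray between -0.093 and 0.093 m and y of guide_rod in the frame of rod_tray between -0.075 and 0.075 m and z of guide_rod in the frame of rod_tray between -0.01 and 0.04 m and linear speed of guide_rod below 0.03 m/s and value of joint each of rod_cup, slat_cup below 0.08 rad); the robot touches nothing.
It fails at once if the cup with the slat is tipped (more than 0.25 rad) (value of joint slat_cup above 0.25 rad).
It fails at once if the fingers touch the guide rod (contact force between the fingers and guide_rod above 0.5 N).
It also fails if it takes over 34 s, if anything falls off the work surface, if the arm or the gripper's body presses on something with over 40 N, if the wrist force passes 120 N, or if a joint passes its speed limit or range.

## Robot

A 6-joint arm with a two-finger parallel gripper is mounted at the origin on the work surface; the furniture and walls round the work are solid. World frame = base frame: x ahead of the robot, y to its left, z up, the work surface at z = 0. Lengths are in mm, angles in rad, forces in N, time in s.
With the tool pointing down it reaches from about 275 to 1000 mm from the base axis. Payload 8.4 kg.
Tool frame: the origin (TCP) lies between the finger pads; the fingertips stand r.tips_ahead ahead of it and the grasp point (between the pads) lies 6 mm ahead of it (r.tips_ahead is the distance from the TCP to the fingertips, in mm); z points along the fingers, y is the line along which they close (so a half turn about z gives the same grasp; the last joint's range is limited). The gripper opens to 85 mm and grips with 20 to 120 N. Pads are 22 mm wide; open, the fingers measure 114 mm over their backs; the gripper's body (76 mm by 85 mm) begins 54 mm behind the grasp point. The pads swing forward as they close: fully open they stand 13 mm farther back than shut.
Start: joints at [-1.251, 0.353, 1.633, -0, 1.155, -0.002], TCP at [197.67, -592.92, 226.381] pointing down, gripper open.
Joint ranges: [-2.63, 2.63], [-0.92, 2.1], [0.06, 2.66], [-1.3, 4.44], [0, 2.69], [-3.02, 3.02]. Speed limits (rad/s): [2.22, 2.22, 2.79, 3.14, 3.14, 3.14].

## Interface

Orientations are given as [roll, pitch, yaw] about the fixed x, y, z axes, in that order (R = Rz(yaw) Ry(pitch) Rx(roll)).
In Python, from rig import r gives the robot as it stands.
- The arm moves only by the tool carry_out, never from a script. Its arguments are lists of equal length, an entry for each row: "delta_pos": the shift along the tool's x, y, z in m, a list of three; "rot": the turn, a rotation vector about the tool's x, y, z in degrees, a list of three. A call has 1 to 8 rows; each row is the pose to reach, as a shift and turn from the pose commanded when the call began, along the tool's axes at that moment; what a row does not reach only later rows make up. A row lasts 1/8 s, in which the tool goes at most 62.5 mm and 10.7 degrees, less where a joint would pass 70% of its speed; a pose out of reach is approached as far as the arm can. A call with a gripper value outside its range is refused whole. "claw" is the finger opening in m, from 0 to 0.0854, set as the call begins (left out, the last holds). The fingers move at their own pace and stop on an object; "grip_force" is the grip in N (left out, the last holds). Time passes only in rows, so rows that repeat a pose let the fingers close. It gives the time, the measured TCP pose, the force, the opening and the grip force at its end, in the units of the state.
- r.sense(): the state, without advancing time (a new reading comes with each control period).
- r.grab_frame(name): name is "scene" or "top"; returns the picture (480x640x3 uint8, blue, green, red); there is no depth.
- r.camera_info(name): a dict with "fx", "fy", "cx", "cy" (pixels), "distortion" ([k1, k2, p1, p2, k3] as OpenCV has them; the pictures are not rectified), "pose" (4x4, takes a point from camera to world coordinates). Camera axes: x right, y down, z forward; pixel columns grow to the right and rows downward; lengths in mm; the calibration is good to about 2 mm. A picture is of the moment at which its call begins. camera_info takes no time and is no camera call.
- r.sign_off(): hands the job in; it is judged then, once.
Trained networks look in the newest picture that a camera, given by its name, has taken for a name from the list of things; names that differ only in an ending like _2 or _b are one class to them, and where a whole thing is asked for, a point or a joint stands for the part that bears it (a point fixed in the world has none). Each returns a list of dicts, best first, with "p" (0 to 1); they miss things now and then, are a little off and sometimes report something else, mostly with a low value. They report only what shows in the picture. A call takes as long as a camera call.
- r.recognise(thing, camera): "box" ([left, top, right, bottom] in pixels, round what is visible of it).
- r.cut_out(thing, camera): "mask" (480x640 bool, what is visible of it) and "box" ([left, top, right, bottom] in pixels, round what is visible of it).
The state is a dict: "clock": time; "qpos": joint angles; "qvel": joint speeds; "joint_efforts": joint torques, N m; "eef_pos": TCP position; "tcp_rot": TCP orientation; "contact_force": force on the tool from outside, world axes, zero at the start; "wrist_torque": the same for the moment, N m; "opening": opening from 0.0 (shut) to 1.0 (fully open); "grasp_force": force on a finger pad.
Only numpy, scipy, OpenCV 4.12 (cv2) and the standard library are available. Lean on these libraries where they do the work, as an engineer would, in place of code of your own. Each camera call takes 0.05 s, during which the arm holds its last target. There are 200 camera calls.

## Working session

There is one attempt and no reset: what is moved stays moved. The work goes in short steps, Python scripts to look and compute and a tool call to move; the robot and the scene stay as the last step left them, time stands still between calls to the robot, and variables do not carry over. Pictures are saved under pics/ and viewed, at most 10 in all, crops included, and the job is handed in when it is done.

Besides the shell and the picture viewer there is one more tool, called after "Call:" as name(argument=value, ...) on one line, values as JSON. carry_out: Moves the arm, as the interface text tells. Its arguments: {"type":"object","properties":{"delta_pos":{"type":"array","items":{"type":"array","items":{"type":"number"}}},"rot":{"type":"array","items":{"type":"array","items":{"type":"number"}}},"claw":{"type":"number"},"grip_force":{"type":"number"}},"required":["delta_pos","rot"]}

```bash
mkdir -p pics; python3 - <<'E'
from rig import r
import cv2
s=r.sense();print(s['clock'],s['eef_pos'],s['tcp_rot'],s['opening'],r.tips_ahead)
for c in("scene","top"):
    cv2.imwrite(f"pics/{c}0.png",r.grab_frame(c))
    i=r.camera_info(c);print(c,i)
    for t in("guide_rod","rod_cup","slat_cup","rod_bar"):
        print(t,[(round(d['p'],2),d['box']) for d in r.recognise(t,c)])
E
```

```text
0.0 [ 197.51494293 -592.41890546  225.62813296] [-3.14010909e+00  6.40638430e-06  3.21821978e-01] 0.999048611734802 25.0
scene {'fx': 493.7203040927776, 'fy': 493.7203040927776, 'cx': 328.70267331226665, 'cy': 234.49510892847834, 'distortion': array([-0.0052926,  0.       ,  0.       ,  0.       ,  0.       ]), 'pose': array([[-7.95884552e-01, -3.13631142e-01,  5.17883468e-01,
         9.13874069e+01],
       [-6.05289102e-01,  3.92550197e-01, -6.92480647e-01,
         5.83051446e+02],
       [ 1.38882382e-02, -8.64603869e-01, -5.02262150e-01,
         5.94092960e+02],
       [ 0.00000000e+00,  0.00000000e+00,  0.00000000e+00,
         1.00000000e+00]])}
guide_rod [(0.84, [220.0, 290.8, 265.7, 326.5])]
rod_cup [(0.83, [171.8, 241.1, 324.4, 354.9])]
slat_cup [(0.91, [317.0, 178.9, 432.6, 247.6]), (0.7, [171.5, 245.0, 321.7, 354.1])]
rod_bar [(0.96, [169.1, 240.4, 325.3, 351.7])]
top {'fx': 585.2021549341233, 'fy': 585.2021549341233, 'cx': 322.1073232917364, 'cy': 241.43848732487479, 'distortion': array([-0.17765929,  0.        ,  0.        ,  0.        ,  0.        ]), 'pose': array([[-2.63113999e-02, -9.83313989e-01,  1.80003639e-01,
         3.76372934e+02],
       [-9.99643862e-01,  2.66837919e-02, -3.52679439e-04,
        -5.17916560e+01],
       [-4.45638501e-03, -1.79948812e-01, -9.83665881e-01,
         1.11458116e+03],
       [ 0.00000000e+00,  0.00000000e+00,  0.00000000e+00,
         1.00000000e+00]])}
guide_rod [(0.52, [150.1, 240.5, 220.0, 256.7])]
rod_cup [(0.74, [128.3, 209.4, 271.6, 282.3])]
slat_cup [(0.87, [326.3, 209.7, 478.0, 278.8])]
rod_bar [(0.98, [127.3, 213.7, 273.8, 285.5])]
```

View pics/scene0.png

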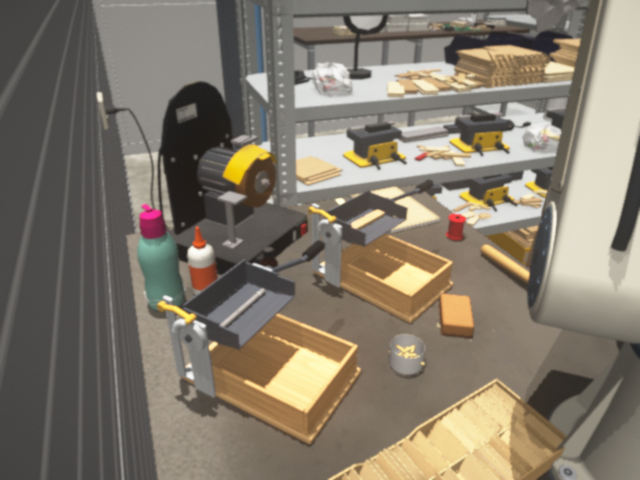

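View pics/top0.png

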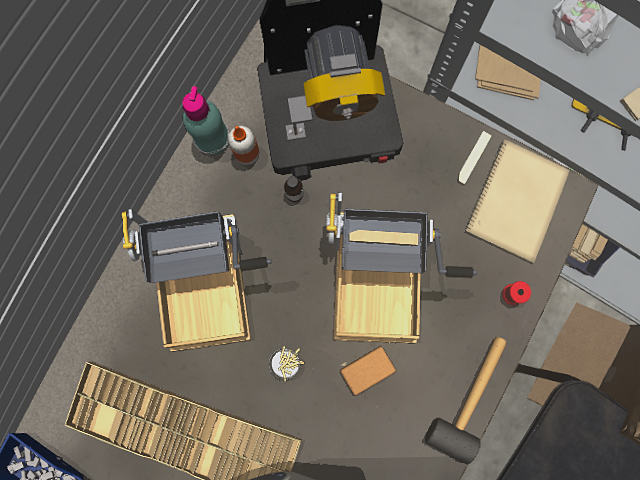

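The rod's cup is the left one in the top view, with its rod at (185,246) and its bar at about (256,263). In the scene view it is the nearer one, with its bar at about (315,250). I'll triangulate next.

```bash
cat > h.py <<'E'
from rig import r
import numpy as np, cv2
def ray(c,uv):
    i=r.camera_info(c);K=np.array([[i['fx'],0,i['cx']],[0,i['fy'],i['cy']],[0,0,1]])
    p=cv2.undistortPoints(np.array([[uv]],float),K,i['distortion'])[0,0]
    P=i['pose'];return P[:3,3],P[:3,:3]@np.array([p[0],p[1],1])
def atz(c,uv,z):
    o,d=ray(c,uv);return o+d*(z-o[2])/d[2]
E
python3 - <<'E'
from h import *
for uv in[(256,263),(243,264),(270,262)]:print('bar',atz('top',uv,174).round())
print('scene bar',atz('scene',(316,250),174).round())
# tray rim corners z=60
for uv in[(160,350),(249,340),(336,340),(419,343)]:print('tray',atz('top',uv,60).round())
print('slat yellow',atz('top',(330,215),170).round())
a=cv2.imread('pics/top0.png')[190:360,110:290];b=cv2.imread('pics/scene0.png')[220:350,160:350]
a=cv2.resize(a,None,fx=3,fy=3,interpolation=2);b=cv2.resize(b,None,fx=2,fy=2)
o=np.zeros((510,540+0,3),np.uint8);o[:]=a;cv2.imwrite('pics/a.png',o)
cv2.imwrite('pics/b.png',cv2.resize(b,None,fx=2,fy=2))
E
```

```text
bar [516.  56. 174.]
bar [515.  78. 174.]
bar [517.  34. 174.]
scene bar [510.  56. 174.]
tray [378. 246.  60.]
tray [393.  84.  60.]
tray [390. -72.  60.]
tray [ 380. -221.   60.]
slat yellow [593. -66. 170.]
```

View pics/a.png

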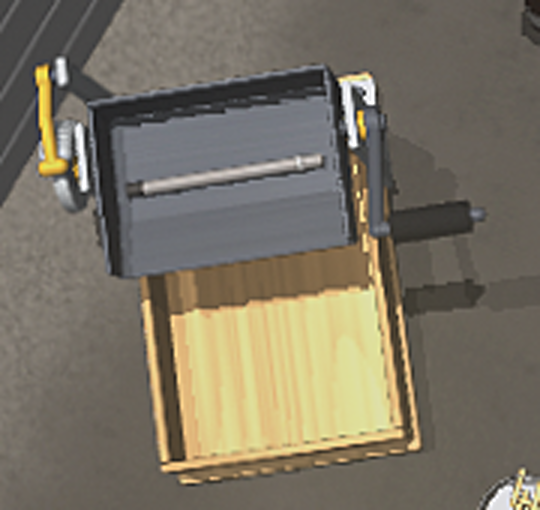

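View pics/b.png

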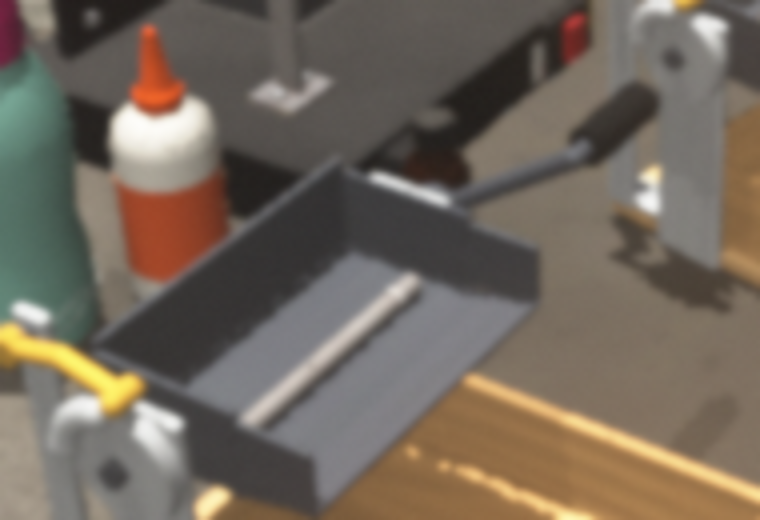

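Call:
carry_out(delta_pos=[[0, 0, -0.05], [0.02, -0.02, -0.09], [0.06, -0.06, -0.1], [0.1, -0.1, -0.1], [0.14, -0.14, -0.1], [0.18, -0.18, -0.1], [0.22, -0.22, -0.1], [0.26, -0.26, -0.1]], rot=[[0, 0, 0], [0, 0, -5], [0, 0, -10], [0, 0, -16], [0, 0, -22], [0, 0, -28], [0, 0, -34], [0, 0, -40]], claw=0)

```text
clock: 1.5
eef_pos: [362.7, -262.4, 326.7]
tcp_rot: [3.141, -0.0, 1.023]
contact_force: [0.8, 0.1, -0.6]
opening: -0.002
grasp_force: 0.0
```

```bash
cat > go.py <<'E'
import sys
from h import *
from scipy.spatial.transform import Rotation as R
s=r.sense();T=R.from_euler('xyz',s['tcp_rot'])
t=np.array(eval(sys.argv[1]),float);G=R.from_euler('xyz',[np.pi,0,1.663])
print('t',s['clock'],'pos',s['eef_pos'].round(1),'rot',s['tcp_rot'].round(3),'F',s['contact_force'].round(1),'open',s['opening'],r.tips_ahead)
print('delta mm',T.inv().apply(t-s['eef_pos']).round(1),'rot deg',(T.inv()*G).as_rotvec(degrees=True).round(1))
E
python3 go.py '[512,49,320]'
```

```text
t 1.5 pos [ 362.7 -262.4  326.7] rot [ 3.141 -0.     1.023] F [ 0.8  0.1 -0.6] open -0.0023884946604504 25.0
delta mm [343.6 -34.7   6.7] rot deg [  0.1   0.  -36.7]
```

Call:
carry_out(delta_pos=[[0.05, -0.005, 0], [0.1, -0.01, 0], [0.15, -0.015, 0], [0.2, -0.02, 0], [0.25, -0.025, 0], [0.3, -0.03, 0], [0.343, -0.035, 0.02], [0.343, -0.035, 0.06]], rot=[[0, 0, -5], [0, 0, -10], [0, 0, -16], [0, 0, -22], [0, 0, -28], [0, 0, -34], [0, 0, -36.7], [0, 0, -36.7]])

```text
clock: 2.5
eef_pos: [514.0, 49.2, 267.0]
tcp_rot: [3.137, -0.001, 1.664]
contact_force: [-0.0, 0.4, -0.5]
opening: -0.0
grasp_force: 0.0
```

```bash
python3 go.py '[512,49,215]'; python3 - <<'E'
from h import *
a=r.grab_frame('top')[190:360,110:330];b=r.grab_frame('scene')[150:350,160:380]
o=np.hstack([cv2.resize(a,(396,306)),cv2.resize(b,(396,306))]);cv2.imwrite('pics/c.png',o)
E
```

```text
t 2.5 pos [514.   49.2 267. ] rot [ 3.137e+00 -1.000e-03  1.664e+00] F [-0.   0.4 -0.5] open -0.0004945978393850618 25.0
delta mm [-0.1 -2.2 52. ] rot deg [ 0.2 -0.   0.1]
```

View pics/c.png

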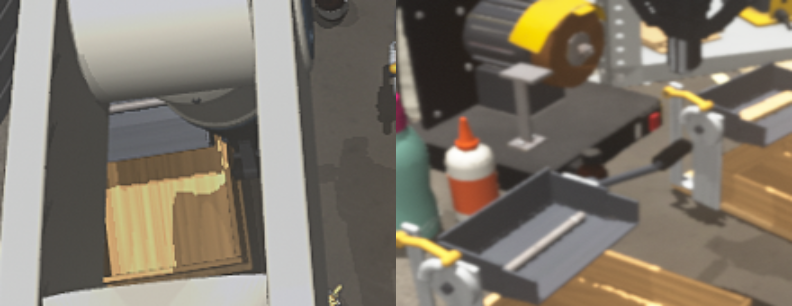

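The fingertips hang above the bar, which is at (672,155) in the right half of the picture. I'll lower them to just over it and make contact gently.

Call:
carry_out(delta_pos=[[0, -0.002, 0.03], [0, -0.002, 0.045], [0, -0.002, 0.052], [0, -0.002, 0.056], [0, -0.003, 0.06], [0, -0.004, 0.064]], rot=[[0, 0, 0], [0, 0, 0], [0, 0, 0], [0, 0, 0], [0, 0, 0], [0, 0, 0]])

```text
clock: 3.35
eef_pos: [508.0, 46.2, 202.6]
tcp_rot: [3.141, 0.0, 1.66]
contact_force: [-0.3, -0.2, -0.1]
opening: 0.002
grasp_force: 0.0
```

No contact yet, so I'll look.

```bash
python3 - <<'E'
from h import *
f=r.grab_frame('scene')
b=f[190:310,250:410];cv2.imwrite('pics/d.png',cv2.resize(b,(800,600),interpolation=2))
E
```

```text
(no output)
```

View pics/d.png

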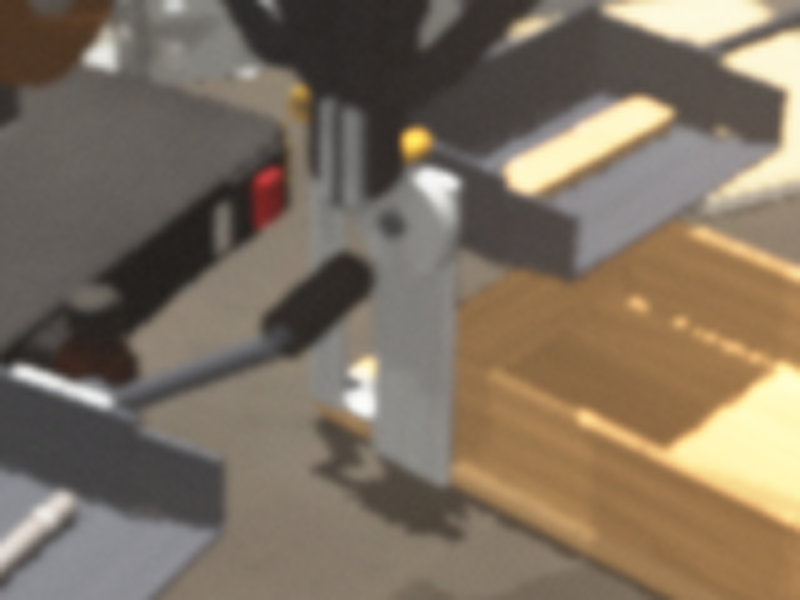

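```bash
python3 - <<'E'
from h import *
i=r.camera_info('scene');P=np.linalg.inv(i['pose']);K=np.array([[i['fx'],0,i['cx']],[0,i['fy'],i['cy']],[0,0,1]])
def pj(p):
    q=K@(P@np.r_[p,1])[:3];q=q[:2]/q[2];return ((q-[250,190])*5).round()
tc=r.sense()['eef_pos'];print(tc)
print('tip',pj(tc-[0,0,25]),pj(tc-[0,0,20]))
for y in(37,59,81):print(pj([514,y,174]),pj([514,y,183]))
o1,d1=ray('scene',(250+318/5,190+302/5))
for uv in((253.7,263.7),(255,263.5)):
    o2,d2=ray('top',uv)
    A=np.c_[d1,-d2];x=np.linalg.lstsq(A,o2-o1,rcond=None)[0];print(o1+d1*x[0],o2+d2*x[1])
E
```

```text
[507.5420378   46.14730517 201.9888379 ]
tip [356. 282.] [356. 269.]
[358. 272.] [358. 249.]
[316. 300.] [316. 276.]
[272. 329.] [272. 305.]
[512.98722591  59.09277247 173.74969376] [514.66727658  60.14586229 174.12208824]
[514.20052973  57.58489455 172.54000613] [515.14460666  58.17744127 172.74829463]
```

The bar's position agrees in both cameras at about (514,59,174). The fingertips look higher than the calculation puts them, so I'll feel for contact going down.

Call:
carry_out(delta_pos=[[0, 0, 0.004], [0, 0, 0.007], [0, 0, 0.01], [0, 0, 0.01]], rot=[[0, 0, 0], [0, 0, 0], [0, 0, 0], [0, 0, 0]])

```text
clock: 3.9
eef_pos: [507.7, 46.2, 192.1]
tcp_rot: [-3.141, -0.0, 1.66]
contact_force: [0.3, 0.0, 0.1]
opening: -0.001
grasp_force: 0.0
```

```bash
python3 - <<'E'
from h import *
f=r.grab_frame('scene');print(r.sense()['eef_pos'],r.sense()['contact_force'])
b=f[190:265,280:380];b=cv2.resize(b,(800,600),interpolation=2);b=(255*(b/255.)**.5).astype('uint8');cv2.imwrite('pics/e.png',b)
E
```

```text
[507.78465614  46.2099997  192.27794174] [ 0.28383112  0.11948672 -0.32118394]
```

View pics/e.png

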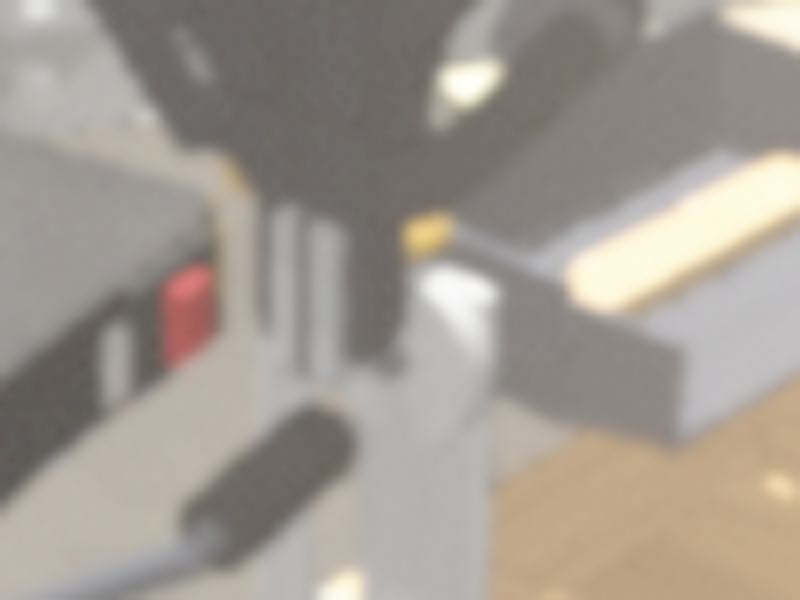

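Call:
carry_out(delta_pos=[[0, 0.003, 0.004], [0, 0.003, 0.008], [0, 0.003, 0.012], [0, 0.003, 0.016], [0, 0.003, 0.018], [0, 0.003, 0.018]], rot=[[0, 0, 0], [0, 0, 0], [0, 0, 0], [0, 0, 0], [0, 0, 0], [0, 0, 0]])

```text
clock: 4.7
eef_pos: [509.5, 46.3, 174.1]
tcp_rot: [-3.139, 0.0, 1.66]
contact_force: [-5.2, -0.8, 5.8]
opening: -0.006
grasp_force: 2.8
```

```bash
python3 - <<'E'
from h import *
f=r.grab_frame('scene');s=r.sense();print(s['eef_pos'],s['contact_force'],s['wrist_torque'],s['qpos'])
print(atz('scene',(321,236),167),)
b=f[190:310,250:410];b=cv2.resize(b,(800,600),interpolation=2);b=(255*(b/255.)**.5).astype('uint8');cv2.imwrite('pics/f.png',b)
for c in('scene','top'):
  for t in('rod_cup','slat_cup'): print(c,t,[(round(d['p'],2),d['box']) for d in r.recognise(t,c)])
E
```

```text
[509.60260702  46.32907449 174.14582836] [-4.55309854  0.31067454  5.59868579] [-0.08663791  0.84986313  0.02099317] [ 8.77337970e-02  2.39588641e-01  1.92255319e+00 -3.98236775e-06
  9.81927581e-01 -1.89858886e-03]
[538.96786163   6.52950659 167.        ]
scene rod_cup [(0.84, [172.3, 247.7, 325.3, 355.3])]
scene slat_cup [(0.85, [328.5, 180.3, 433.3, 246.6])]
top rod_cup [(0.78, [170.3, 247.3, 237.8, 279.5])]
top slat_cup [(0.56, [327.9, 209.9, 476.8, 277.0])]
```

View pics/f.png

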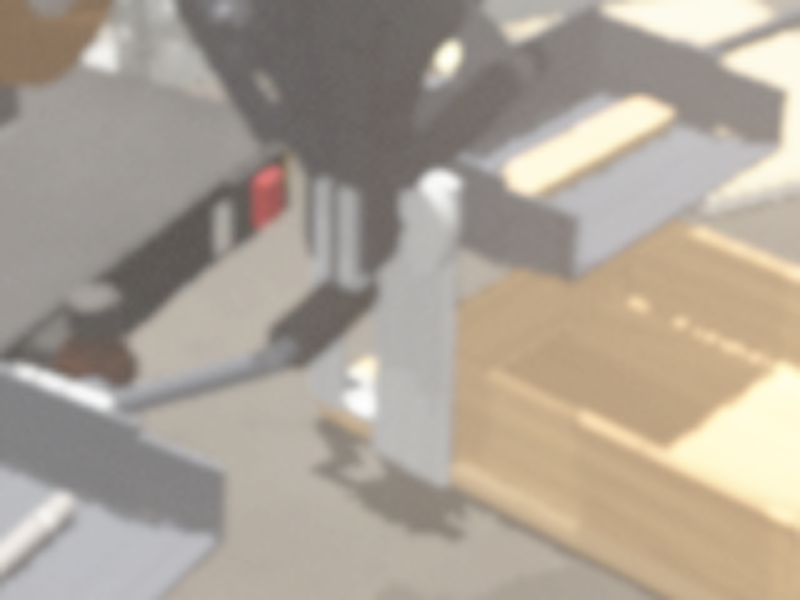

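The fingertips meet the bar at TCP z of about 174, on its tray-side edge. I'll back off and shift about 9 mm toward the axle, then press along the arc.

Call:
carry_out(delta_pos=[[0, 0, -0.012], [0, 0.009, -0.014], [0.002, 0.009, -0.01], [0.002, 0.009, -0.006], [0.002, 0.009, -0.002], [0.002, 0.008, 0.001], [0.002, 0.008, 0.001]], rot=[[0, 0, 0], [0, 0, 0], [0, 0, 0], [0, 0, 0], [0, 0, 0], [0, 0, 0], [0, 0, 0]])

```text
clock: 5.82
eef_pos: [517.6, 49.1, 172.9]
tcp_rot: [-3.139, -0.0, 1.66]
contact_force: [-3.2, -0.6, 4.4]
opening: -0.004
grasp_force: 2.5
```

Call:
carry_out(delta_pos=[[0, -0.004, 0.004], [0, -0.007, 0.009], [0, -0.01, 0.015], [0, -0.0125, 0.022], [0, -0.014, 0.03]], rot=[[0, 0, 0], [0, 0, 0], [0, 0, 0], [0, 0, 0], [0, 0, 0]])

```text
clock: 6.45
eef_pos: [503.9, 47.9, 142.7]
tcp_rot: [-3.14, -0.0, 1.66]
contact_force: [-2.7, 0.1, 3.3]
opening: -0.001
grasp_force: 1.9
```

Call:
carry_out(delta_pos=[[0, -0.001, 0.007], [0, -0.002, 0.014], [0, -0.002, 0.021], [0, -0.001, 0.028], [0, 0, 0.034]], rot=[[0, 0, 0], [0, 0, 0], [0, 0, 0], [0, 0, 0], [0, 0, 0]])

```text
clock: 7.08
eef_pos: [504.9, 48.0, 108.9]
tcp_rot: [3.141, -0.0, 1.66]
contact_force: [-2.5, 0.5, 2.0]
opening: 0.003
grasp_force: 0.7
```

```bash
python3 - <<'E'
from h import *
f=r.grab_frame('scene')
b=f[190:370,150:390];cv2.imwrite('pics/g.png',cv2.resize(b,(800,600),interpolation=2))
E
```

```text
(no output)
```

View pics/g.png

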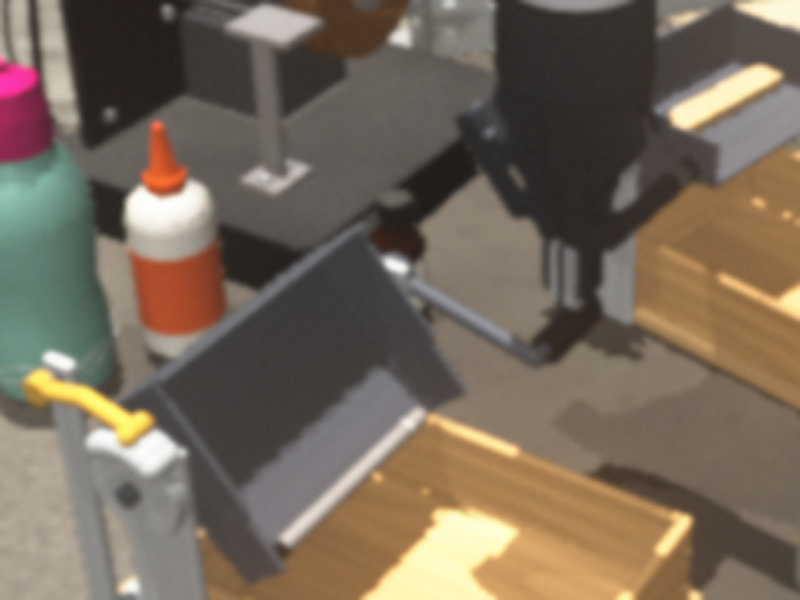

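The cup is tipping with the bar under the fingers, and the rod has rolled to the lip at about (350,480) in the crop. I'll follow the arc to the stop and hold there.

Call:
carry_out(delta_pos=[[0, 0.002, 0.008], [0, 0.005, 0.016], [0, 0.008, 0.022], [0, 0.011, 0.028], [0, 0.014, 0.034], [0, 0.015, 0.037], [0, 0.015, 0.037], [0, 0.015, 0.037]], rot=[[0, 0, 0], [0, 0, 0], [0, 0, 0], [0, 0, 0], [0, 0, 0], [0, 0, 0], [0, 0, 0], [0, 0, 0]])

```text
clock: 8.12
eef_pos: [519.9, 49.5, 73.9]
tcp_rot: [3.141, -0.0, 1.66]
contact_force: [-8.1, 2.4, 25.7]
opening: -0.003
grasp_force: 13.0
```

Call:
carry_out(delta_pos=[[0, 0, 0.002], [0, 0, 0.002], [0, 0, 0.002], [0, 0, 0.002], [0, 0, 0.002]], rot=[[0, 0, 0], [0, 0, 0], [0, 0, 0], [0, 0, 0], [0, 0, 0]])

```text
clock: 8.75
eef_pos: [520.4, 49.6, 73.1]
tcp_rot: [3.14, -0.0, 1.66]
contact_force: [-14.2, 2.6, 42.0]
opening: -0.002
grasp_force: 20.8
```

```bash
python3 - <<'E'
from h import *
r.grab_frame('scene');r.grab_frame('top')
for c in('scene','top'):
  print(c,[(round(d['p'],2),d['box']) for d in r.recognise('guide_rod',c)])
E
```

```text
scene [(0.58, [253.6, 345.3, 292.5, 384.2])]
top [(0.49, [206.1, 277.3, 230.2, 280.6])]
```

Call:
carry_out(delta_pos=[[0, -0.008, -0.018], [0, -0.014, -0.036], [0, -0.016, -0.054], [0, -0.014, -0.072], [0, -0.008, -0.088], [0, -0.002, -0.102], [0, 0, -0.14], [0, 0, -0.19]], rot=[[0, 0, 0], [0, 0, 0], [0, 0, 0], [0, 0, 0], [0, 0, 0], [0, 0, 0], [0, 0, 0], [0, 0, 0]])

```text
clock: 9.95
eef_pos: [519.0, 49.1, 260.6]
tcp_rot: [-3.139, 0.0, 1.66]
contact_force: [1.6, -0.2, 0.5]
opening: -0.003
grasp_force: 0.0
```

Call:
carry_out(delta_pos=[[-0.05, -0.01, -0.03], [-0.1, -0.02, -0.05], [-0.15, -0.03, -0.06], [-0.2, -0.04, -0.06], [-0.25, -0.05, -0.06], [-0.3, -0.06, -0.06], [-0.3, -0.06, -0.06], [-0.3, -0.06, -0.06]], rot=[[0, 0, 0], [0, 0, 0], [0, 0, 0], [0, 0, 0], [0, 0, 0], [0, 0, 0], [0, 0, 0], [0, 0, 0]])

```text
clock: 10.95
eef_pos: [486.5, -254.8, 320.2]
tcp_rot: [-3.141, -0.001, 1.66]
contact_force: [-0.9, -0.6, -0.1]
opening: 0.002
grasp_force: 0.0
```

```bash
python3 - <<'E'
from h import *
f=r.grab_frame('scene');t=r.grab_frame('top');s=r.sense();print(s['clock'],s['contact_force'])
o=np.hstack([cv2.resize(t[190:370,100:340],(400,300)),cv2.resize(f[190:450,150:400],(400,300))]);cv2.imwrite('pics/i.png',cv2.resize(o,(800,300)))
d=r.recognise('guide_rod','scene')
for x in d:
  b=x['box'];print(x['p'],b,atz('scene',((b[0]+b[2])/2,(b[1]+b[3])/2),22))
E
```

```text
11.05 [ 0.55995168 -0.51029206  0.4923691 ]
0.75 [251.1, 342.8, 291.7, 383.4] [506.08162854 175.15403406  22.        ]
```

View pics/i.png

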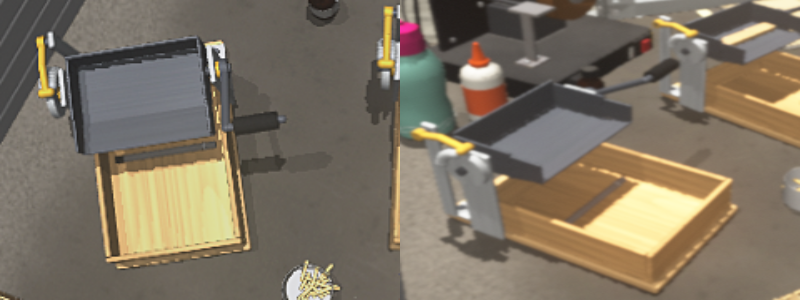

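The cup is back level and empty, and the rod lies in the tray at about (595,200) in the right half. The slat cup is level and the arm is clear of everything.

```bash
python3 -c "
from rig import r
print(r.sign_off())"
```

```text
the job is handed in; nothing more can be done
None
```

I pressed the guide rod's cup down to its stop and let go. The rod rolled out into its tray, the cup swung back level, and the slat cup was left alone; I handed the job in at about 11 s of the 34 s limit, and no verdict came back.

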